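# Wind the cell clamp tight with the loose crank

### The job

Three battery cells stand loosely in the channel of the stacking clamp. Fit the loose crank fully down on the square shaft end of the clamp's blue gear post, and wind it clockwise by its handle, several full turns, until the red jaw has drawn the row up snug against the end stop: stop as soon as the crank goes firm, lightly nipped up and never forced, so that the row stays tight when you let go. Leave the crank seated on the shaft, and do not push the jaw or the cells by hand or knock the things standing around.

Things in the scene. Friction and masses are not known exactly. Their poses are not given: they have to be found in the camera images.
- clamp_base: stacking clamp, fixed to the bench: aluminium base plate 84 x 320 x 12 mm (its x, y, z), origin under its middle, on the bench top. A channel 29 mm wide with 20 mm high walls runs along y. At the +y end a blue gear post 60 x 58 mm, 82 mm high, with the upright shaft on top. The shaft's running friction (2 to 3 N at the crank handle, more when fast) holds the jaw where it is left, up to some 22 N
- shaft: upright shaft on the gear post, at y +125 mm of clamp_base. Origin on its axis at the shoulder that the crank's underside rests on, 92 mm above the bench top. Above it the steel square end 14 x 14 mm (faces along this body's x and y), straight for 26 mm, then an 11 x 11 mm lead-in of 4 mm. Turning it clockwise seen from above closes the jaw, 40.8 mm a turn (6.5 mm/rad)
- jaw: moving jaw, red on a dark foot, 46 x 22 mm, 54 mm high; origin in the middle of its pressing face, 42 mm above the bench top. Starts by the gear post, closes towards clamp_base's -y. Once the row is tight, each further 0.1 rad of crank adds about 27 N on the cells, felt as 3 N more at the handle. Wanted: about 20 N, so some 2 N over the running force; over 60 N is forced
- end_stop: end stop across the channel, a metal block 48 x 16 mm (along clamp_base's x and y), 55 mm high, black knob on top; origin under its centre, on the base plate (12 mm above the bench top). Its face towards the jaw lies 8 mm from the origin, to clamp_base's +y. Fixed, but set at a different place along the channel each time
- row_cell_1: green battery cell nearest the jaw, a cylinder 26.2 mm across and 66 mm high standing loose in the channel; origin at the centre of its underside
- row_cell_2: green battery cell in the middle of the row, 26.2 mm across and 71 mm high; origin at the centre of its underside
- row_cell_3: green battery cell nearest the end stop, 26.2 mm across and 70 mm high; origin at the centre of its underside
- crank_hub (a point): centre of the loose crank's square dark hub, 30 x 30 mm, 30 mm high. Its 15.5 x 15.5 mm socket goes right through, sides along this point's x and y; it fits in any quarter turn. The arm, 18 mm wide, 12 mm thick, runs along +x at the underside, so grip the hub across its y faces. z is up; the crank lies flat, 0.25 kg. Fully down on the shaft this point is 107 mm above the bench top
- crank_handle (a point): centre of the crank's upright black handle, a sleeve 20 mm across and 54 mm long that spins freely on its pin, 18 to 72 mm above the crank's underside (this point: 45 mm); its axis is 55 mm from the hub's axis along the hub's +x
- flux_bottle: bystander, standing loose: small white bottle with a blue cap, 39 mm across, 94 mm high; origin at its foot
- wipe_tin: bystander, loose: round tin with a green lid, 67 mm across, 27 mm high; origin at its foot
- tape_kapton: bystander, loose: roll of amber tape lying flat, 86 mm across, 20 mm high; origin at the centre of its underside
Not all that is in view belongs to the job. What is shaped like the row_cell_3 but purple or turquoise is not meant.

How it is judged (in metres and radians):
On the way, in this order (a step that is already met when the one before it is completed fails the run):
1. the crank is fully down on the square shaft end (z of crank_hub in the frame of shaft below 0.0185 m and horizontal distance between crank_hub and shaft below 0.004 m and angle between crank_hub's own z axis and vertical below 0.12 rad), for 0.2 s.
2. the jaw, wound with the crank on the shaft, has covered 60 mm (y of jaw in the frame of clamp_base below 0.01 m and z of crank_hub in the frame of shaft below 0.023 m and horizontal distance between crank_hub and shaft below 0.005 m).
At the end, for the whole second after the job is handed in: The crank sits on the square shaft end, within 4.5 mm of fully down, 4 mm of the axis and 0.12 rad of level; the three cells stand upright (within 0.1 rad); jaw, cells and end stop all press on one another with more than 6 N after the handle is let go (z of crank_hub in the frame of shaft below 0.0195 m and horizontal distance between crank_hub and shaft below 0.004 m and angle between crank_hub's own z axis and vertical below 0.12 rad and contact force between jaw and row_cell_1 above 6 N and contact force between row_cell_1 and row_cell_2 above 6 N and contact force between row_cell_2 and row_cell_3 above 6 N and contact force between row_cell_3 and end_stop above 6 N and angle between each of row_cell_1, row_cell_2, row_cell_3's own z axis and vertical below 0.1 rad); the robot touches nothing.
It fails at once if the jaw presses on the cells with more than 60 N (forced) (contact force between jaw and row_cell_1 above 60 N).
It fails at once if the robot pushes the jaw by hand (contact force between any of the fingers, the arm and jaw above 1 N).
It fails at once if the robot touches a cell of the row (contact force between any of the fingers, the arm and row_cell_1 above 1 N or contact force between any of the fingers, the arm and row_cell_2 above 1 N or contact force between any of the fingers, the arm and row_cell_3 above 1 N).
It fails at once if a bystander is shifted by more than 20 mm (distance of any of flux_bottle, wipe_tin, tape_kapton from where it was at the start of the episode above 0.02 m).
It also fails if it takes over 72 s, if anything falls off the work surface, if the arm or the gripper's body presses on something with over 40 N, if the wrist force passes 120 N, or if a joint passes its speed limit or range.

### The arm

A 6-joint arm with a two-finger parallel gripper is mounted at the origin on a cart in front of the work surface, level with it; the furniture and walls round the work are solid. World frame = base frame: x ahead of the robot, y to its left, z up, the work surface at z = 0. Lengths are in m, angles in degrees, forces in N, time in s.
With the tool pointing down it reaches from about 0.325 to 0.85 m from the base axis. Payload 15.5 kg.
Tool frame: the origin (TCP) lies midway between the tips of the shut fingers; the grasp point (between the pads) lies 19 mm behind it; z points along the fingers, y is the line along which they close (so a half turn about z gives the same grasp; the last joint's range is limited). The gripper opens to 91 mm and grips with 3 to 60 N. Pads are 32 mm wide; open, the fingers measure 118 mm over their backs; the gripper's body (76 mm by 178 mm) begins 60 mm behind the grasp point.
Start: joints at [-73.826, 28.281, 77.091, -0, 74.628, -5.472], TCP at [0.231, -0.581, 0.214] pointing down, gripper open.
Joint ranges: [-166.48, 166.48], [-47.26, 123.95], [12.59, 153.08], [-70.14, 250.14], [6.76, 159.57], [-176.63, 176.63]. Speed limits (degrees/s): [108.29, 108.29, 147.25, 172.46, 172.46, 172.46].

### API

Orientations are given as a 3x3 rotation matrix whose columns are the frame's x, y, z axes.
In Python, from bench import ctrl gives the robot as it stands. The module is installed in compiled form; this text tells all that it offers. Calls block until the motion is done:
- ctrl.goto(position, orientation): joint-space move of the TCP to a pose.
- ctrl.move_l(position, vel=0.15, ori=None, contact_N=None): straight line of the TCP; ori=None keeps the orientation; vel is the mean speed in m/s. With contact_N (N) it stops when the force on the tool has changed by that much, and returns True; else False.
- ctrl.movej(angles): joint-space move.
- ctrl.command_gripper(opening): opening from 0.0 (shut) to 1.0 (fully open); the grip force is fixed at half the most; returns when the fingers have stopped.
- ctrl.sleep(seconds).
- ctrl.ik(position, orientation): joint angles nearest the present ones, or None.
- ctrl.read_camera(name): name is "scene" or "side" or "wrist"; returns the picture (420x560x3 uint8, blue, green, red); there is no depth.
- ctrl.camera_params(name): a dict with "fx", "fy", "cx", "cy" (pixels), "pose" (4x4, takes a point from camera to world coordinates); the wrist camera has in their place "T_tool_cam" (4x4, takes a point from camera to tool coordinates, whose origin is the TCP and whose axes are the flange's). Camera axes: x right, y up, looking along -z (the intrinsics and any distortion apply to the point x, -y, -z); pixel columns grow to the right and rows downward; lengths in m; the calibration is good to about 2 mm. A picture is of the moment at which its call begins: read the wrist's pose just before it. camera_params takes no time and is no camera call.
A pose or a line that the arm cannot do raises ctrl.MotionError and nothing moves.
- ctrl.sign_off(): hands the job in; it is judged then, once.
Readings, each from a call of its own:
- ctrl.current_t(): time.
- ctrl.current_q(): joint angles.
- ctrl.current_dq(): joint speeds.
- ctrl.current_effort(): joint torques, N m.
- ctrl.current_tool_pos(): TCP position.
- ctrl.current_eef_rot(): TCP orientation.
- ctrl.current_contact_force(): force on the tool from outside, world axes, zero at the start.
- ctrl.current_wrist_torque(): the same for the moment, N m.
- ctrl.current_grip_width(): opening from 0.0 (shut) to 1.0 (fully open).
- ctrl.current_grasp_force(): force on a finger pad.
Only numpy, scipy, OpenCV 4.12 (cv2) and the standard library are available. Lean on these libraries where they do the work, as an engineer would, in place of code of your own. Each camera call takes 0.05 s, during which the arm holds its last target. There are 200 camera calls.

## Working session

There is one attempt and no reset: what is moved stays moved. The work goes in short steps, each a Python script; the robot and the scene stay as the last script left them, time stands still between calls to the robot, and variables do not carry over. Pictures are saved under pics/ and viewed, at most 13 in all, crops included, and the job is handed in when it is done.

```bash
mkdir -p pics
python3 - <<'E'
from bench import ctrl
import cv2,numpy as np
for n in("scene","side"):
    cv2.imwrite(f"pics/{n}0.png",ctrl.read_camera(n)); p=ctrl.camera_params(n); print(n,{k:(np.round(v,4).tolist()) for k,v in p.items()})
print({k:np.round(v,4).tolist() for k,v in ctrl.camera_params("wrist").items()},ctrl.current_t(), ctrl.current_eef_rot())
E
```

```text
scene {'fx': 510.265, 'fy': 510.265, 'cx': 285.4324, 'cy': 209.5446, 'pose': [[-0.8458, 0.2396, -0.4767, 0.0079], [-0.5334, -0.3545, 0.768, 0.8688], [0.015, 0.9038, 0.4276, 0.5927], [0.0, 0.0, 0.0, 1.0]]}
side {'fx': 492.1075, 'fy': 492.1075, 'cx': 279.3394, 'cy': 201.8033, 'pose': [[0.9888, 0.0796, -0.1261, 0.3864], [-0.1489, 0.5762, -0.8036, -0.9679], [0.0087, 0.8134, 0.5817, 0.7616], [0.0, 0.0, 0.0, 1.0]]}
{'fx': 343.6607, 'fy': 343.6607, 'cx': 284.0547, 'cy': 211.8729, 'T_tool_cam': [[0.0012, 0.9715, 0.237, 0.0671], [1.0, -0.001, -0.0009, -0.0001], [-0.0006, 0.237, -0.9715, -0.1715], [0.0, 0.0, 0.0, 1.0]]} 0.1 [[ 9.29464700e-01  3.68910922e-01 -3.20668192e-04]
 [ 3.68911044e-01 -9.29464040e-01  1.11376692e-03]
 [ 1.12831228e-04 -1.15350507e-03 -9.99999328e-01]]
```

View pics/scene0.png

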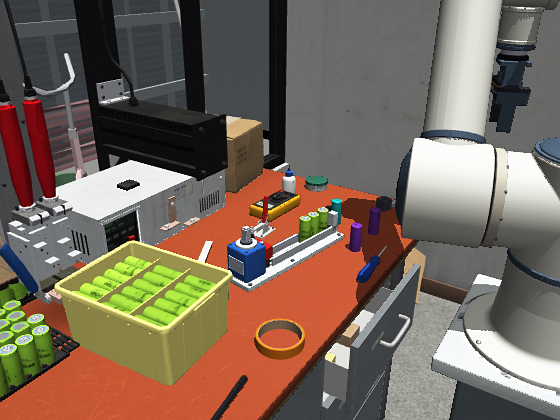

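View pics/side0.png

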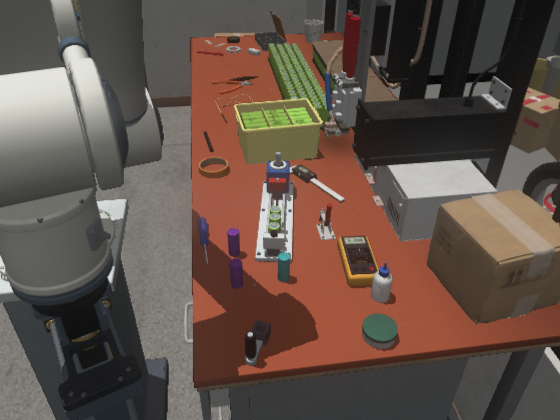

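The scene view shows the blue gear post at about (246,258) with the shaft top at (246,229). The row lies towards (333,217). The side view shows the crank with its hub near (262,332) and handle near (251,345), and the shaft top at (278,156). Next I'll get rough positions and then take wrist views.

```bash
cat > h.py <<'E'
from bench import ctrl
import cv2,numpy as np
def K(n): return ctrl.camera_params(n)
def pose(n):
    p=K(n)
    if n!="wrist": return p,np.array(p["pose"])
    T=np.eye(4);T[:3,:3]=ctrl.current_eef_rot();T[:3,3]=ctrl.current_tool_pos()
    return p,T@np.array(p["T_tool_cam"])
def ray(p,T,uv):
    d=T[:3,:3]@np.array([(uv[0]-p["cx"])/p["fx"],-(uv[1]-p["cy"])/p["fy"],-1]); return T[:3,3],d
def plane(p,T,uv,z):
    o,d=ray(p,T,uv); return o+d*(z-o[2])/d[2]
def down(a): # tool x axis at angle a (deg) in world, pointing down; y = z x x
    a=np.radians(a);x=np.array([np.cos(a),np.sin(a),0]);z=np.array([0,0,-1.]);return np.c_[x,np.cross(z,x),z]
E
python3 - <<'E'
from h import *
s=pose("side");c=pose("scene")
for nm,uv,z in[("hub",(262,332),.03),("handle",(251,336),.072),("shafttop",(278,154),.122),("endstop",(273,232),.07),("plateN",(257,254),.012),("plateN2",(289,255),.012),("tape",(214,167),.02),("tin",(380,330),.027),("bottle",(382,298),.0),("teal",(284,257),.07),("purple",(236,264),.07),("purp2",(234,233),.07)]: print(nm,plane(*s,uv,z).round(3))
print(plane(*c,(246,229),.122).round(3))
E
```

```text
hub [ 0.451 -0.366  0.03 ]
handle [ 0.427 -0.406  0.072]
shafttop [0.553 0.126 0.122]
endstop [ 0.505 -0.125  0.07 ]
plateN [ 0.468 -0.128  0.012]
plateN2 [ 0.54  -0.141  0.012]
tape [0.387 0.252 0.02 ]
tin [ 0.672 -0.39   0.027]
bottle [ 0.713 -0.288  0.   ]
teal [ 0.516 -0.21   0.07 ]
purple [ 0.416 -0.217  0.07 ]
purp2 [ 0.419 -0.116  0.07 ]
[0.549 0.144 0.122]
```

Run:
```python
from h import *
import pickle
out={}
for n,p,a in[("crank",(.44,-.385,.2),20),("shaft",(.55,.12,.27),90)]:
    try: ctrl.goto(p,down(a))
    except ctrl.MotionError as e:
        print(e); continue
    ctrl.sleep(.2)
    P,T=pose("wrist"); im=ctrl.read_camera("wrist"); cv2.imwrite(f"pics/w_{n}.png",im); out[n]=(P,T)
    print(n,ctrl.current_t(),np.round(ctrl.current_q(),1),ctrl.current_tool_pos())
pickle.dump(out,open("poses.pkl","wb"))
```

```text
crank 1.4583 [-47.1  25.8  84.   -0.   70.2  22.9] [ 0.43947039 -0.38581721  0.20002732]
shaft 3.6 [ 6.2 20.3 81.4 -0.  78.3  6.2] [0.55011853 0.11948146 0.26992016]
```

View pics/w_crank.png

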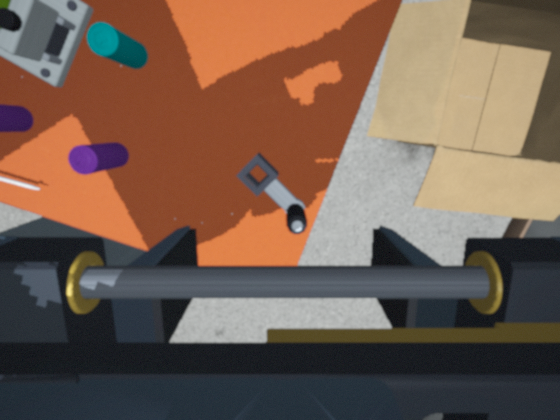

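View pics/w_shaft.png

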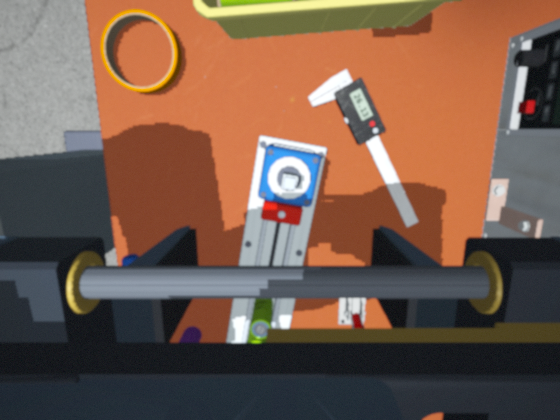

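The crank hub ring is at about (258,174), with its handle top at (297,226) near the bench edge. The shaft's square end is at about (290,181) on the blue post. I'll enlarge both.

Run:
```python
import cv2,numpy as np
a=cv2.imread("pics/w_crank.png")[140:240,220:320];b=cv2.imread("pics/w_shaft.png")[130:230,240:340]
cv2.imwrite("pics/crop.png",np.hstack([cv2.resize(x,(400,400),interpolation=cv2.INTER_NEAREST) for x in(a,b)]))
```

```text
(no output)
```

View pics/crop.png

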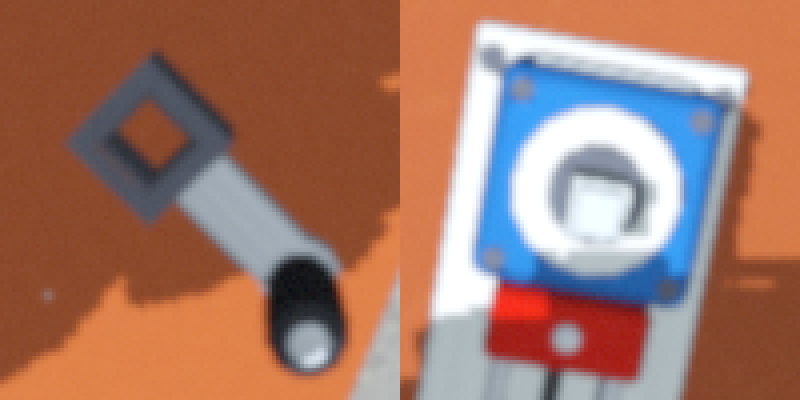

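Run:
```python
from h import *
import pickle
o=pickle.load(open("poses.pkl","rb"))
S=plane(*o["shaft"],(289.5,181.7),.121);H=plane(*o["crank"],(257.3,175),.03);D=plane(*o["crank"],(296.8,226.2),.072)
print(S,H,D,np.linalg.norm((D-H)[:2]))
out={}; t=[]
for n,p,h,a in[("shaft2",S,.20,90),("crank2",H,.12,20)]:
    R=down(a); q=p-.067*R[:,0]; q[2]=h
    ctrl.goto(q,R); ctrl.sleep(.3)
    P,T=pose("wrist"); im=ctrl.read_camera("wrist"); cv2.imwrite(f"pics/w_{n}.png",im); out[n]=(P,T)
    M=np.linalg.inv(T)@np.r_[p,1]; uv=np.array([P["cx"]-P["fx"]*M[0]/M[2],P["cy"]+P["fy"]*M[1]/M[2]]).astype(int);print(uv,ctrl.current_t())
    u,v=np.maximum(uv,40); c=im[v-40:v+60,u-40:u+60]; print(u-40,v-40); t.append(cv2.resize(c,(400,400),interpolation=cv2.INTER_CUBIC))
pickle.dump(out,open("poses2.pkl","wb")); cv2.imwrite("pics/crop2.png",np.hstack(t))
```

```text
[0.55598332 0.13693439 0.121     ] [ 0.45055181 -0.35366087  0.03      ] [ 0.42511186 -0.40355128  0.072     ] 0.05600218498477992
[282 128] 4.3917
242 88
[284 128] 6.5083
244 88
```

View pics/crop2.png

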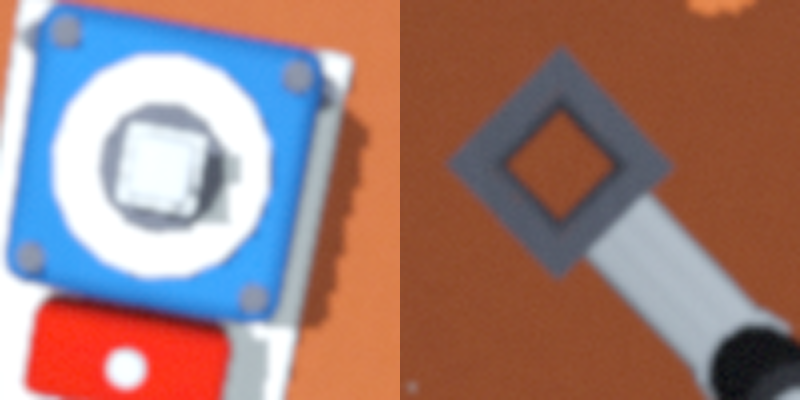

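The shaft square is centred at about (162,168) in the left crop, turned about 12° and aligned with the post. The hub's top face is centred at about (560,163) in the right crop. I'll measure both by mask and then grasp the hub.

```bash
cat > meas.py <<'E'
from h import *
import pickle
o=pickle.load(open("poses2.pkl","rb"))
def quad(n,mask,off,z,seed):
    k,l,st,ce=cv2.connectedComponentsWithStats(mask,connectivity=4); i=l[seed[1],seed[0]]
    c=cv2.findContours((l==i).astype(np.uint8),cv2.RETR_EXTERNAL,cv2.CHAIN_APPROX_NONE)[0][0][:,0]
    w=np.array([plane(*o[n],p+np.array(off),z)[:2] for p in cv2.convexHull(c)[:,0].astype(float)])
    r=cv2.minAreaRect((w*1e4).astype(np.float32)); return np.array(r[0])/1e4,np.array(r[1])/10,r[2]
a=cv2.imread("pics/w_shaft2.png")[88:188,242:342]; g=cv2.cvtColor(a,cv2.COLOR_BGR2GRAY)
m=np.zeros_like(g); cv2.circle(m,(41,41),14,1,-1); m[g<200]=0   # bright square inside the dark ring
S=quad("shaft2",m,(242,88),.119,(39,41))
b=cv2.imread("pics/w_crank2.png")[88:188,244:344]; h=cv2.cvtColor(b,cv2.COLOR_BGR2HSV)
m2=((h[...,1]<90)&(h[...,2]<125)).astype(np.uint8); m2[:,70:]=0
H=quad("crank2",m2,(244,88),.03,(18,41))
if __name__=="__main__":
    print(S,H); cv2.imwrite("pics/m.png",cv2.resize(np.hstack([m,m2])*255,None,fx=4,fy=4,interpolation=0))
    print(g[41,20:60],h[41,5:30,1:].tolist())
E
python3 meas.py
```

```text
(array([0.55548501, 0.13601793]), array([14.24972229, 14.40884399]), 79.18006896972656) (array([ 0.45034854, -0.35299702]), array([30.14711609, 30.21356201]), 64.84777069091797)
[255 255 255 252 228 189 162 157 160 185 223 245 248 250 253 254 254 254
 254 254 254 254 254 253 253 252 247 236 231 223 191 135  97  92  95 123
 159 180 191 207] [[176, 146], [171, 145], [175, 144], [174, 144], [177, 143], [149, 140], [112, 128], [57, 111], [28, 101], [39, 105], [49, 105], [48, 106], [50, 107], [51, 106], [53, 106], [47, 104], [45, 101], [40, 101], [43, 94], [42, 86], [29, 78], [58, 83], [123, 108], [156, 131], [172, 141]]
```

View pics/m.png

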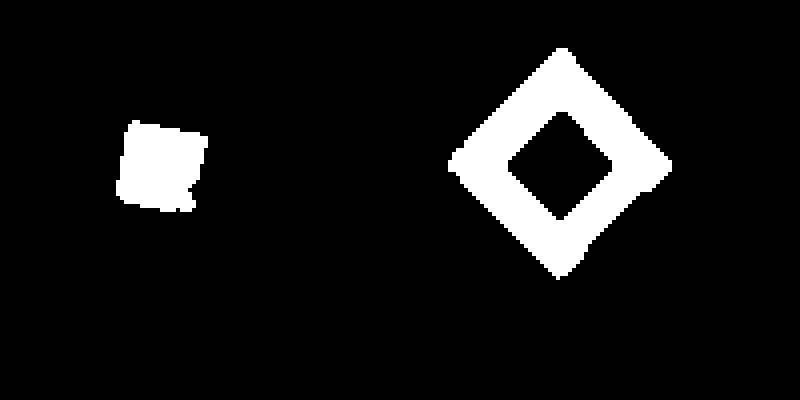

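Run:
```python
from meas import *
s,h=S[0],H[0]; a0=64.85; a1=79.18
R0,R1=down(a0),down(a1)
ctrl.goto([*h,.09],R0)
print("c",ctrl.move_l([*h,.006],vel=.1,contact_N=8),ctrl.current_tool_pos())
ctrl.command_gripper(0.0); print("w",ctrl.current_grip_width()*91,ctrl.current_grasp_force())
ctrl.move_l([*h,.2],vel=.2)
print(ctrl.current_grip_width()*91,ctrl.current_contact_force(),ctrl.current_wrist_torque())
ctrl.goto([*s,.2],R1)
ctrl.move_l([*s,.135],vel=.15)
ctrl.sleep(.2); f=ctrl.current_contact_force()
hit=ctrl.move_l([*s,.098],vel=.03,contact_N=6)
print(hit,ctrl.current_tool_pos(),np.array(ctrl.current_contact_force())-f,ctrl.current_t())
cv2.imwrite("pics/side1.png",ctrl.read_camera("side"));cv2.imwrite("pics/w3.png",ctrl.read_camera("wrist"))
```

```text
c False [ 0.45058365 -0.35327201  0.00650625]
w 29.987544426771592 29.97729593887925
29.70937353175251 [ 0.0591412  -0.4406572  -1.50801634] [ 0.03393682 -0.07156479  0.0339409 ]
False [0.55563263 0.13604256 0.09817376] [ 1.06304874 -0.27414543 -0.07562625] 14.2667
```

Run:
```python
from meas import *
s=S[0]; R1=down(79.18)
ctrl.command_gripper(.75); ctrl.sleep(.3)
ctrl.move_l([*s,.22],vel=.2)
x=R1[:,0]; p=s-.135*x[:2]       # camera looks at the row
ctrl.goto([*p,.22],R1); ctrl.sleep(.25)
P,T=pose("wrist"); im=ctrl.read_camera("wrist"); pickle.dump((P,T),open("p4.pkl","wb")); print(ctrl.current_t(),T[:3,3])
sd=ctrl.read_camera("side")
cv2.imwrite("pics/w4.png",im)
cv2.imwrite("pics/v4.png",np.hstack([im[:,130:430],cv2.resize(sd[110:290,180:360],(420,420),interpolation=2)]))
```

```text
17.0667 [0.54325334 0.06976675 0.39124429]
```

View pics/v4.png

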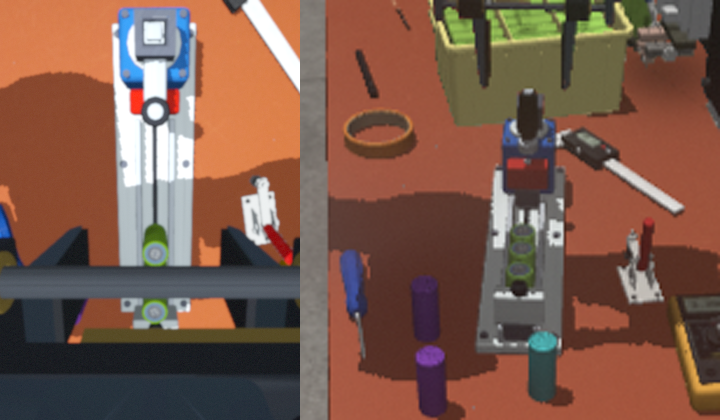

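The crank is seated, with the shaft end showing flush in the hub. The row and stop are near the far end of the plate, so I expect about 3 turns of travel. I'll grip the handle and wind the first two turns while logging the tangential force.

```bash
cat > wind.py <<'E'
from meas import *
s=S[0];R1=down(79.18);Z=.126;th0=-100.82
def pt(th,z=Z): t=np.radians(th);return [s[0]+.055*np.cos(t),s[1]+.055*np.sin(t),z]
def ft(th):
    t=np.radians(th);F=np.array(ctrl.current_contact_force())-f0()
    return -(F[0]*np.sin(t)-F[1]*np.cos(t)), F[0]*np.cos(t)+F[1]*np.sin(t), F[2]
def f0(): return np.array(pickle.load(open("f0.pkl","rb")))
def step(th,vel):
    ctrl.move_l(pt(th),vel=vel); return ft(th)
E
python3 - <<'E'
from wind import *
ctrl.goto(pt(th0,.22),R1); ctrl.command_gripper(.5)
ctrl.move_l(pt(th0),vel=.12); ctrl.sleep(.15)
pickle.dump(list(ctrl.current_contact_force()),open("f0.pkl","wb"))
ctrl.command_gripper(0.); print(ctrl.current_grip_width()*91,ft(th0),ctrl.current_t())
th=th0;L=[]
for i in range(48):
    th-=15; r=step(th,.1); L.append(r)
    if r[0]>7 or abs(r[1])>30: print("stop",i,r);break
print(th,ctrl.current_t()); print(np.round(L,1).tolist(),ctrl.current_grip_width()*91)
P,T=pose("wrist"); pickle.dump((P,T,th),open("p5.pkl","wb"))
sd=ctrl.read_camera("side"); w=ctrl.read_camera("wrist"); cv2.imwrite("pics/w5.png",w);cv2.imwrite("pics/side5.png",sd)
cv2.imwrite("pics/v5.png",np.hstack([w[:,130:430],cv2.resize(sd[140:270,210:340],(420,420),interpolation=2)]))
E
```

```text
19.588075892363058 (np.float64(-0.15982285344743585), np.float64(0.2174639335795091), np.float64(-0.7566249245046809)) 19.675
-820.8199999999999 33.675
[[0.6, -1.9, -1.4], [0.4, 1.1, 0.9], [1.6, 2.8, 4.3], [1.3, 5.0, 7.8], [1.4, 8.0, 12.2], [1.0, 9.5, 15.6], [1.4, 11.5, 17.1], [0.9, 14.1, 17.0], [0.5, 15.8, 16.5], [0.1, 14.5, 13.7], [0.1, 10.6, 12.1], [0.1, 8.9, 8.7], [-0.8, 5.3, 8.2], [-2.2, 4.1, 7.5], [-0.4, 1.8, 7.4], [-0.3, 0.5, 6.2], [-0.7, -1.9, 7.7], [-0.8, -2.7, 7.7], [-1.9, -3.5, 5.5], [-0.7, -5.1, 4.5], [-0.1, -4.7, 3.1], [-1.3, -6.2, 2.0], [1.0, -6.9, -0.5], [0.6, -7.0, -1.1], [0.6, -4.8, -1.5], [-0.4, -2.2, 1.1], [0.0, -0.6, 3.7], [1.4, 2.4, 6.0], [0.4, 4.9, 9.3], [1.2, 7.0, 13.1], [0.1, 9.8, 15.3], [0.2, 12.7, 16.2], [1.4, 13.5, 16.9], [0.3, 14.4, 15.2], [-1.5, 12.2, 11.9], [-1.5, 10.0, 10.4], [-1.0, 7.2, 9.5], [-1.0, 4.9, 8.2], [-0.8, 3.8, 8.0], [-0.1, 2.0, 8.3], [-1.1, 0.2, 7.7], [-1.3, -1.2, 7.9], [-0.8, -2.4, 7.5], [-1.3, -3.3, 5.7], [-0.6, -4.9, 5.4], [0.6, -5.8, 3.3], [-0.3, -7.6, 0.5], [0.1, -7.3, -0.9]] 19.67891180831131
```

View pics/v5.png

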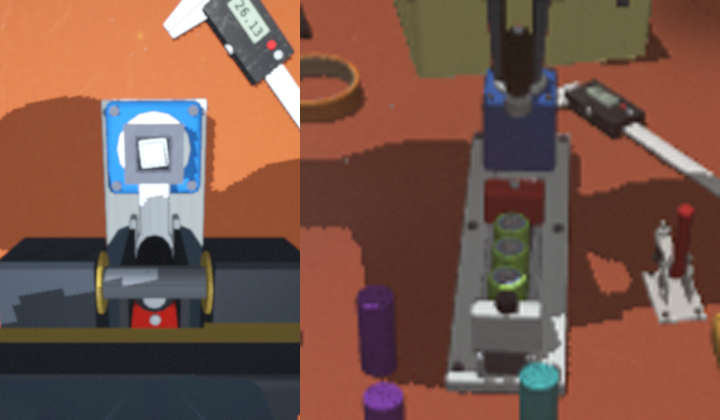

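Two turns are done and the jaw is now close behind cell 1, with the crank still level and seated. I'll estimate the remaining travel from the side view before going slow. Pixels come from the right crop at 3.23x: cell tops at (511,222), (509,247) and (507,277), stop top edge at about v=303.

Run:
```python
from meas import *
sd=cv2.imread("pics/side5.png");ps=pose("side");ax=np.radians(79.18)
def yc(u,v,z):
    p=plane(*ps,(210+(u-300)/3.23,140+v/3.23),z)[:2]-S[0]; return round((.125+p@[np.cos(ax),np.sin(ax)])*1e3,1),round(p@[np.sin(ax),-np.cos(ax)]*1e3,1)
for n,a in dict(shaft=(518,85,.122),c1=(511,222,.078),c2=(509,247,.083),c3=(507,277,.082),stopback=(507,303,.067),stopfront=(507,318,.067),knob=(507,297,.08),jawtop=(515,186,.066),plateend=(507,380,.012),plateback=(520,137,.012)).items(): print(n,yc(*a))
```

```text
shaft (np.float64(54.2), np.float64(0.9))
c1 (np.float64(-63.9), np.float64(1.1))
c2 (np.float64(-100.4), np.float64(1.4))
c3 (np.float64(-133.2), np.float64(1.6))
stopback (np.float64(-143.1), np.float64(2.1))
stopfront (np.float64(-159.1), np.float64(2.8))
knob (np.float64(-152.5), np.float64(2.5))
jawtop (np.float64(-1.3), np.float64(1.4))
plateend (np.float64(-160.7), np.float64(3.1))
plateback (np.float64(148.8), np.float64(-0.7))
```

```bash
sed -i 's/^s=S\[0\];/s=S[0]+.001*np.array([np.cos(np.radians(124)),np.sin(np.radians(124))]);/' wind.py
python3 - <<'E'
from wind import *
th=-820.82;L=[]
for i in range(17):
    th-=15; r=step(th,.1); L.append(r)
    if r[0]>4.5: print("stop",i);break
print(th,ctrl.current_t(),np.round(L,1).tolist());L=[]
for i in range(6):
    th-=4; r=step(th,.03); L.append(r)
print(th,ctrl.current_t(),np.round(L,1).tolist())
sd=ctrl.read_camera("side"); cv2.imwrite("pics/side6.png",cv2.resize(sd[160:270,210:340],(780,660)[:2],interpolation=2)[:600])
E
```

```text
-1075.8200000000002 38.7417 [[0.7, -1.3, 1.2], [0.5, -2.3, 2.0], [0.2, 0.1, 2.5], [0.8, 0.7, 5.4], [1.1, 2.0, 8.0], [1.4, 3.1, 9.0], [0.5, 4.9, 11.1], [1.1, 7.8, 13.0], [0.2, 8.3, 12.8], [-0.4, 9.4, 13.1], [0.0, 8.6, 11.1], [-1.3, 7.9, 10.4], [-0.3, 6.7, 9.3], [-0.3, 4.4, 8.8], [-0.3, 3.7, 8.3], [-1.3, 2.9, 8.8], [-1.0, 1.9, 8.1]]
-1099.8200000000002 40.3917 [[0.4, 2.3, 8.2], [0.5, 1.5, 8.5], [0.5, 1.1, 8.2], [-0.1, 1.7, 7.8], [1.3, 0.2, 7.1], [-0.0, 0.8, 7.4]]
```

View pics/side6.png

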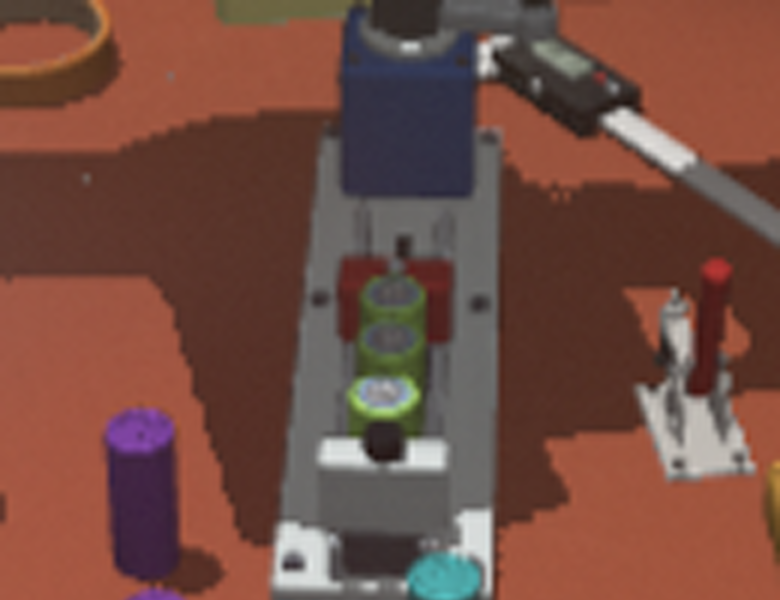

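Run:
```python
from wind import *
th=-1099.82;L=[]
for i in range(14):
    th-=6; c=[2,2.5,3,3.5,4][i%5]; a=ft(th+6)
    hit=ctrl.move_l(pt(th),vel=.04,contact_N=c); r=ft(th)
    p=np.array(ctrl.current_tool_pos())[:2]-s; e=(np.degrees(np.arctan2(p[1],p[0]))-th+180)%360-180
    L.append((c,hit,*np.round(a,1),*np.round(r,1),round(e,1)))
    if hit: ctrl.move_l(pt(th),vel=.04)
print(th,ctrl.current_t());[print(*l) for l in L]
```

```text
-1183.82 45.6917
2 True 0.1 1.2 8.7 -0.7 0.2 6.1 0.4
2.5 False 0.5 0.0 7.9 0.0 0.3 8.0 -0.4
3 True 0.0 0.3 8.0 -0.6 -1.4 5.9 0.4
3.5 False 0.5 0.9 7.0 0.8 -0.3 7.0 -0.4
4 False 0.8 -0.3 7.0 0.1 -0.7 7.2 -0.4
2 True 0.1 -0.7 7.2 -0.7 -0.5 5.3 0.5
2.5 True 0.1 -1.3 6.0 -1.3 -0.3 4.0 0.6
3 True 0.1 -0.8 6.3 -1.0 -0.6 4.1 0.7
3.5 False 0.7 -2.1 5.1 0.1 -1.9 3.7 -0.3
4 False 0.1 -1.9 3.7 0.1 -1.1 2.8 -0.2
2 True 0.1 -1.1 2.8 -0.5 0.1 2.4 1.0
2.5 True 1.1 -1.6 0.9 0.2 1.3 2.3 1.2
3 False 1.9 -1.9 1.5 0.6 -2.1 0.9 -0.1
3.5 False 0.6 -2.1 0.9 0.6 -4.0 -0.6 -0.1
```

Run:
```python
from wind import *
def ang(ref):
    p=np.array(ctrl.current_tool_pos())[:2]-s; return ref+(np.degrees(np.arctan2(p[1],p[0]))-ref+180)%360-180
th=-1183.82;L=[];hits=0
while ctrl.current_t()<62 and hits<2:
    th-=5; a=ft(th+5)
    hit=ctrl.move_l(pt(th),vel=.04,contact_N=max(2.5,4.6-max(a[0],0))); r=ft(th); e=ang(th)
    L.append((round(th,1),hit,*np.round(a,1),*np.round(r,1),round(e-th,1)))
    if r[0]>3: print("high");break
    if hit: hits+=1; th=e
    else: hits=0
print(th,ctrl.current_t(),ctrl.current_tool_pos());[print(*l) for l in L]
sd=ctrl.read_camera("side"); cv2.imwrite("pics/side7.png",cv2.resize(sd[160:270,210:340],(780,660),interpolation=2)[:600])
```

```text
high
-1233.82 48.3583 [0.50558801 0.11258352 0.12602567]
-1188.8 False 0.6 -4.0 -0.6 1.3 -3.9 -1.4 -0.1
-1193.8 False 1.3 -3.9 -1.4 0.9 -3.9 -1.4 -0.0
-1198.8 False 0.9 -3.9 -1.4 2.1 -4.5 -2.9 0.0
-1203.8 False 2.1 -4.5 -2.9 1.3 -3.4 -2.3 0.1
-1208.8 False 1.3 -3.4 -2.3 2.2 -4.8 -2.4 0.1
-1213.8 False 2.2 -4.8 -2.4 2.0 -3.9 -2.1 0.1
-1218.8 False 2.0 -3.9 -2.1 1.9 -3.1 -1.9 0.0
-1223.8 False 1.9 -3.1 -1.9 2.6 -3.2 -2.1 -0.0
-1228.8 False 2.6 -3.2 -2.1 1.7 -3.5 -2.3 -0.0
-1233.8 False 1.7 -3.5 -2.3 3.5 -3.0 -2.6 0.0
```

View pics/side7.png

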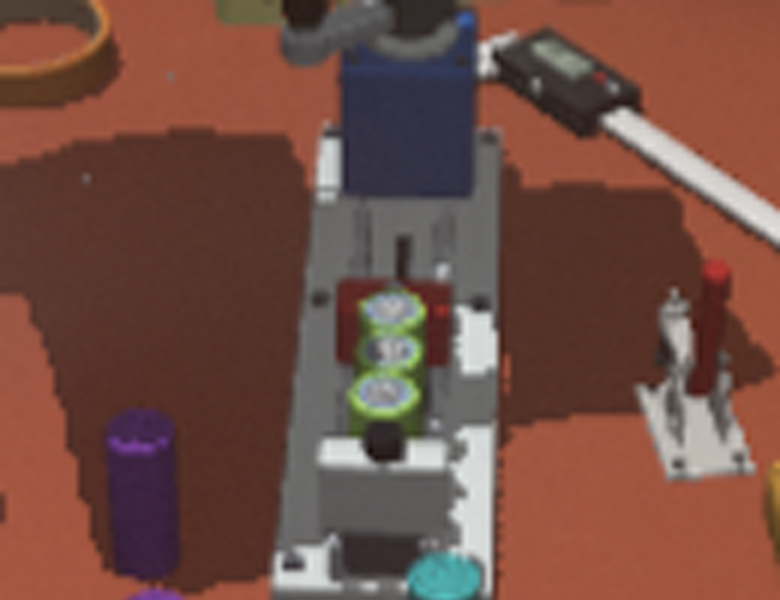

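Run:
```python
from wind import *
def avg(th,n=8):
    L=[]
    for _ in range(n): ctrl.sleep(.03); L.append(ft(th))
    return np.mean(L,0).round(2),np.std(L,0).round(2)
th=-1233.82; print(*avg(th))
for i in range(3):
    th-=1.5; hit=ctrl.move_l(pt(th),vel=.03,contact_N=3); r=avg(th); print(th,hit,*r)
    if hit or r[0][0]>4: break
print(ctrl.current_t()); a=ctrl.read_camera("side"); cv2.imwrite("pics/side8.png",a)
b=cv2.imread("pics/side7.png"); c=cv2.resize(a[160:270,210:340],(780,660),interpolation=2)[:600]
d=cv2.absdiff(b,c)[270:430,340:440]; print(d.mean(),d.max())
```

```text
[ 1.71 -3.61 -1.54] [0.38 0.31 0.31]
-1235.32 False [ 2.34 -3.49 -1.03] [0.41 0.52 0.48]
-1236.82 False [ 2.93 -3.64 -0.93] [0.55 0.44 0.7 ]
-1238.32 False [ 3.02 -3.07 -0.51] [0.5  0.45 0.56]
50.225
5.9429791666666665 92
```

```bash
cat >> wind.py <<'E'
def avg(th,n=6):
    L=[]
    for _ in range(n): ctrl.sleep(.025); L.append(ft(th))
    return np.mean(L,0).round(2)
E
python3 - <<'E'
from wind import *
th=-1238.32;t0=ctrl.current_t()
while ctrl.current_t()<58:
    th-=2; hit=ctrl.move_l(pt(th),vel=.03,contact_N=4); r=avg(th); print(round(th,1),hit,r)
    if hit or r[0]>4.6: break
print(ctrl.current_t()); a=ctrl.read_camera("side"); cv2.imwrite("pics/side9.png",cv2.resize(a[160:270,210:340],(780,660),interpolation=2)[:600])
E
```

```text
-1240.3 False [ 2.8  -3.   -0.36]
-1242.3 False [ 3.03 -2.43  0.11]
-1244.3 False [ 2.99 -2.17  0.47]
-1246.3 False [ 2.61 -1.83  0.79]
-1248.3 False [ 2.53 -1.08  1.26]
-1250.3 False [ 3.06 -0.87  1.65]
-1252.3 False [3.   0.4  2.43]
-1254.3 False [3.11 0.94 3.01]
-1256.3 False [4.34 1.25 3.55]
-1258.3 False [5.26 1.61 4.23]
54.275
```

The force rose from a steady 2.9 N to 5.3 N over the last 4°, so the row is nipped at roughly 20 N. Now I'll release, retreat and check.

Run:
```python
from wind import *
th=-1258.32
ctrl.command_gripper(.5); p=ctrl.current_tool_pos()
ctrl.move_l([p[0],p[1],.24],vel=.12); ctrl.sleep(.2)
print(ctrl.current_t(),np.array(ctrl.current_contact_force())-f0())
a=ctrl.read_camera("side");w=ctrl.read_camera("wrist"); cv2.imwrite("pics/v10.png",np.hstack([w[:,100:480],cv2.resize(a[150:280,210:340],(420,420),interpolation=2)]))
```

```text
56.2083 [ 0.31663051 -1.34106726 -1.36233095]
```

View pics/v10.png

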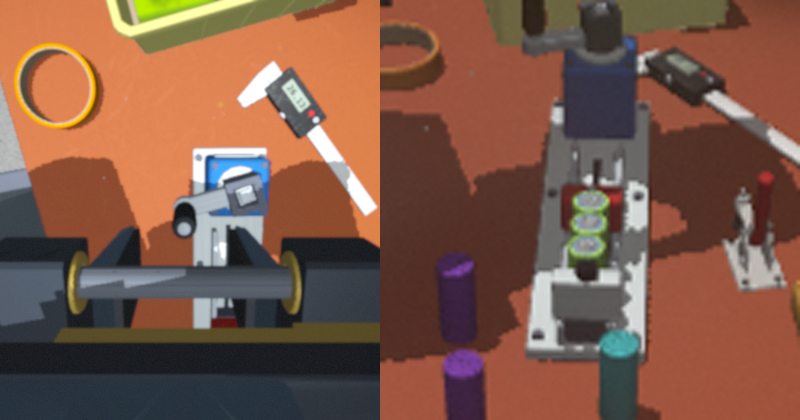

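The crank is seated on the shaft, the three upright cells are packed between the jaw and the stop, and the gripper is clear. I'm handing it in.

```bash
python3 -c "
from bench import ctrl
print(ctrl.sign_off())"
```

```text
the job is handed in; nothing more can be done
None
```

I fitted the crank on the shaft, wound it clockwise a little over three turns until the row went firm (an estimated 20 N on the cells, from the force at the handle), let go, and handed the job in at about 56 s; the sign-off gave no verdict.

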